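# Swing the drip nozzle over the wet lap and open its valve

### The arm

A 7-joint arm with a two-finger parallel gripper is mounted at the origin on the work surface. World frame = base frame: x ahead of the robot, y to its left, z up, the work surface at z = 0. Lengths are in m, angles in rad, forces in N, time in s.
With the tool pointing down it reaches from about 0.4 to 0.9 m from the base axis. Payload 5.5 kg.
Tool frame: the origin (TCP) lies at the very end of the fingers, on their centre line; the grasp point (between the pads) lies 19 mm behind it; z points along the fingers, y is the line along which they close (so a half turn about z gives the same grasp; the last joint's range is limited). The gripper opens to 85 mm and grips with 20 to 120 N. Pads are 22 mm wide; open, the fingers measure 114 mm over their backs; the gripper's body (76 mm by 85 mm) begins 54 mm behind the grasp point. The pads swing forward as they close: fully open they stand 13 mm farther back than shut.
Start: joints at [1.52, 0.501, -0.427, 1.55, 0.221, 1.138, -0.21], TCP at [0.201, -0.618, 0.231] pointing down, gripper open.
Joint ranges: [-2.88, 2.88], [-0.31, 2.03], [-1.54, 1.56], [0.2, 2.42], [-1.41, 4.55], [0.19, 2.02], [-2.57, 2.57]. Speed limits (rad/s): [2.57, 2.57, 3.14, 3.14, 3.14, 3.14, 3.14].

### API

Orientations are given as a unit quaternion [w, x, y, z].
In Python, from rig import sensors, cams, job gives the robot as it stands. The module is installed in compiled form; this text tells all that it offers.
- The arm moves only by the shell command python3 -m inch 'ROWS'. ROWS is JSON, a list of rows, each a list of 5 numbers: the finger opening in cm, from 0 to 8.54, then the shift along the tool's x, y, z in cm, then the turn about the tool's z in rad. In form: [[grip, dx, dy, dz, twist], ...]. A call has 1 to 12 rows; each row shifts and turns the commanded pose from where the row before left it, along the tool's axes as they then stand; what a row does not reach is not made up. A row lasts 1/8 s, in which the tool goes at most 62.5 mm and 10.7 degrees, less where a joint would pass 70% of its speed; a pose out of reach is approached as far as the arm can. A call is refused whole if a number of a shift passes 6.25 or a number of a turn 0.188, either way. A call with a gripper value outside its range is refused whole. The fingers move at their own pace and stop on an object; the grip force is fixed at half the most. Time passes only in rows, so rows that do not move let the fingers close. It gives the time, the measured TCP pose, the force, the opening and the grip force at its end, in the units of the state.
- sensors.sense(): the state, without advancing time (a new reading comes with each control period).
- cams.read_camera(name): name is "scene" or "side" or "wrist"; returns the picture (400x640x3 uint8, red, green, blue); there is no depth.
- cams.calibration(name): a dict with "fx", "fy", "cx", "cy" (pixels), "pose" (4x4, takes a point from camera to world coordinates). Camera axes: x right, y down, z forward; pixel columns grow to the right and rows downward; lengths in m; the calibration is good to about 2 mm. A picture is of the moment at which its call begins: read the wrist's pose just before it. calibration takes no time and is no camera call; for the wrist camera it gives the pose at the moment of the call.
- job.hand_in(): hands the job in; it is judged then, once.
Trained networks look in the newest picture that a camera, given by its name, has taken for a name from the list of things; names that differ only in an ending like _2 or _b are one class to them, and where a whole thing is asked for, a point or a joint stands for the part that bears it (a point fixed in the world has none). Each returns a list of dicts, best first, with "conf" (0 to 1); they miss things now and then, are a little off and sometimes report something else, mostly with a low value. They report only what shows in the picture. A call takes as long as a camera call. They do not tell look-alikes from the thing itself.
- cams.find_in(label, camera): "centre" ([x, y, z] in m, in world coordinates, good to about 4 mm: the middle of the surface that is visible of it).
- cams.silhouettes(label, camera): "mask" (400x640 bool, what is visible of it).
- cams.mark_of(label, camera): "centre" ([x, y, z] in m, in world coordinates, good to about 4 mm: a listed point, or the origin of a listed thing).
The state is a dict: "t": time; "joint_positions": joint angles; "qd": joint speeds; "tau": joint torques, N m; "tool_pos": TCP position; "eef_rot": TCP orientation; "wrist_force": force on the tool from outside, world axes, zero at the start; "ft_torque": the same for the moment, N m; "width": finger opening in m; "grip_force": force on a finger pad.
Only numpy, scipy, OpenCV 4.12 (cv2) and the standard library are available. Lean on these libraries where they do the work, as an engineer would, in place of code of your own. Each camera call takes 0.05 s, during which the arm holds its last target. There are 200 camera calls.

### The job

Get the stone-grinding bench ready for wet work, only pushing with a fingertip: push the drip arm round on its post until its nozzle hangs straight over the nut in the middle of the lap that sits inside the splash basin (not the open felt wheel), and leave it there. Then push the valve's lever round until it lies in line with its pipe (open). Do not lift the drip arm off its collar, and leave the loose things on the bench where they stand.

Things in the scene. Friction and masses are not known exactly. Their poses are not given: they have to be found in the camera images.
- drip_arm (a joint): angle (rad) of the drip arm about the vertical post; 0 = arm along the stand's own +x, grows anticlockwise seen from above, stops at -2.3 and 2.3; at the start the arm points roughly away from the robot. Stiff enough (0.12 N m of friction) to stay where it is left.
- sleeve (a joint): height (m) by which the drip arm's sleeve has been raised off the collar it rests on; 0 = resting; it rises up to 0.03 if the arm is lifted, and that must not happen
- stand: foot and post of the drip stand, fixed to the bench; origin under the post at bench height, +x is the direction of the arm at joint 0. Post: radius 11 mm, top at z 150 mm, on a round foot of radius 45 mm
- post_axis (a point): point on the axis of the post, at the mid-height of the arm's bar (z 136 mm). The arm is a level aluminium bar 12 mm wide and 20 mm tall (z 126 to 146 mm above the bench) reaching from a round hub (radius 18 mm, up to z 149 mm) to a nozzle 165 mm from the post's axis; only the nozzle hangs lower (at 165 mm, radius up to 10 mm).
- nozzle_tip (a point): lower end of the brass nozzle at the outer end of the drip arm, 165 mm from the post's axis, z 85 mm; turns with the arm
- basin_nut (a point): top of the nut (radius 12 mm) in the centre of the steel lap inside the splash basin, z 51 mm. The basin is a black round tub, outside diameter 158 mm, rim at z 58 mm, fixed on the left or the right of the stand; its centre is 165 to 170 mm from the post's axis, 76 to 104 degrees from the stand's +x, so the swinging nozzle passes over it
- felt_nut (a point): top of the nut in the centre of the open felt polishing wheel (a grey disc of diameter 136 mm on a pedestal, without a basin; top of nut z 61 mm), fixed on the other side of the stand. Not to be used
- valve_lever (a joint): angle (rad) of the valve's lever about the vertical stem: 0 = in line with the pipe, open, against its stop; 1.57 = across the pipe, shut; grows anticlockwise seen from above, so it is opened by pushing it clockwise. Friction 0.12 N m, no spring
- valve_pivot (a point): point on the axis of the valve's stem at the lever's mid-height (z 80 mm)
- lever_tip (a point): outer end of the lever, 93 mm from the stem's axis. The outer 55 mm of the lever is a black grip 16 mm wide and 16 mm tall (z 72 to 88 mm)
- valve: brass valve on a steel pipe, fixed to the bench; origin on the bench under the stem. The pipe (radius 10 mm, axis at z 36 mm) runs along its x axis 90 mm each way and bends down into the bench; the opened lever points along its +x
- dop_a: loose brass stone holder standing on the bench, 64 mm tall, foot of radius 14 mm, between the stand and the robot; origin under its centre; leave alone
- dop_b: another such loose brass holder, beside the valve on the robot's side; leave alone
- stone_tray: loose white tray with round stones, 70 x 100 x 22 mm, on the far side of the stand; origin under its centre; leave alone
- paste_jar: loose jar, radius 26 mm, 55 mm tall, beyond the left-hand lap; leave alone
- cup: loose white cup, rim radius 36 mm, 85 mm tall, beyond the stand; leave alone
- spray_can: loose can, radius 26 mm, 130 mm tall, beyond the stand; leave alone
- spanner: loose spanner lying on the right part of the bench; leave alone
Not all that is in view belongs to the job. Of the things like the valve, leave any that is purple or turquoise; of the rest the larger one is meant.

How it is judged:
On the way, in this order (a step that is already met when the one before it is completed fails the run):
1. the nozzle hangs over the nut of the lap in the basin (horizontal distance between nozzle_tip and basin_nut below 0.014 m), for 0.3 s.
2. the valve's lever is in line with its pipe (horizontal distance between nozzle_tip and basin_nut below 0.014 m and value of joint valve_lever below 0.12 rad), for 0.2 s.
At the end, for the whole second after the job is handed in: the nozzle's tip is within 14 mm (seen from above) of the centre of the nut in the splash basin, the valve's lever within 0.12 rad of its open stop, the drip arm resting on its collar (raised less than 5 mm), both at rest (all of step 2 and value of joint sleeve below 0.005 m and velocity of joint drip_arm between -0.05 and 0.05 rad/s and velocity of joint valve_lever between -0.05 and 0.05 rad/s); the robot touches nothing.
It fails at once if the drip arm is lifted more than 8 mm off its collar (value of joint sleeve above 0.008 m).
It fails at once if a loose thing is moved or lifted by more than 25 mm (distance of any of dop_a, dop_b, stone_tray, paste_jar, cup, spray_can, spanner from where it was at the start of the episode above 0.025 m).
It fails at once if a loose thing is toppled (angle between any of dop_a, dop_b, stone_tray, paste_jar, cup, spray_can's own z axis and vertical above 0.5 rad).
It also fails if it takes over 54 s, if anything falls off the work surface, if the arm or the gripper's body presses on something with over 40 N, if the wrist force passes 120 N, or if a joint passes its speed limit or range.

## Working session

There is one attempt and no reset: what is moved stays moved. The work goes in short steps, Python scripts to look and compute and a shell command to move; the robot and the scene stay as the last step left them, time stands still between calls to the robot, and variables do not carry over. Pictures are saved under pics/ and viewed, at most 10 in all, crops included, and the job is handed in when it is done.

```bash
mkdir -p pics; python3 - <<'E'
from rig import sensors,cams
import cv2,numpy as np
s=sensors.sense();print(s['t'],s['tool_pos'],s['eef_rot'],s['width'])
for c in ['scene','side']:
    cv2.imwrite(f'pics/{c}0.png',cams.read_camera(c)[:,:,::-1])
    for l in ['post_axis','stand','nozzle_tip','basin_nut','felt_nut','valve_pivot','lever_tip','valve','dop_a','stone_tray','paste_jar','cup','spray_can','spanner']:
        print(c,l,[(np.round(d['centre'],3).tolist(),round(d['conf'],2)) for d in cams.mark_of(l,c)][:4])
E
```

```text
0.0 [ 0.20036908 -0.61761702  0.23024333] [-9.72773180e-04  9.87714156e-01  1.56268313e-01 -1.18464446e-04] 0.08523841687695682
scene post_axis [([0.518, -0.092, 0.139], 0.77)]
scene stand [([0.524, -0.088, 0.0], 0.77)]
scene nozzle_tip [([0.684, -0.082, 0.084], 0.61), ([0.524, 0.364, 0.002], 0.49)]
scene basin_nut [([0.508, 0.075, 0.051], 0.55)]
scene felt_nut [([0.461, -0.25, 0.059], 0.93)]
scene valve_pivot [([0.395, 0.586, 0.084], 0.92), ([0.62, 0.584, 0.058], 0.83), ([0.364, 0.259, 0.054], 0.59), ([0.531, 0.366, 0.076], 0.55)]
scene lever_tip [([0.489, 0.592, 0.079], 0.69), ([0.553, 0.461, 0.08], 0.65), ([0.687, 0.58, 0.062], 0.47), ([0.428, 0.268, 0.058], 0.44)]
scene valve [([0.4, 0.58, -0.002], 0.96), ([0.524, 0.364, 0.004], 0.74), ([0.617, 0.582, 0.003], 0.74), ([0.365, 0.259, 0.001], 0.65)]
scene dop_a [([0.412, -0.08, 0.002], 0.64), ([0.419, 0.4, -0.002], 0.59)]
scene stone_tray [([0.638, -0.113, -0.004], 0.71), ([0.519, -0.095, 0.136], 0.28)]
scene paste_jar [([0.7, 0.042, 0.001], 0.61)]
scene cup []
scene spray_can [([0.739, -0.175, 0.0], 0.95)]
scene spanner [([0.527, -
[... 400 characters left out ...]
, ([0.398, 0.585, 0.081], 0.72), ([0.618, 0.58, 0.058], 0.62), ([0.364, 0.26, 0.054], 0.54)]
side lever_tip [([0.425, 0.269, 0.055], 0.6), ([0.551, 0.454, 0.081], 0.59), ([0.686, 0.583, 0.064], 0.48)]
side valve [([0.527, 0.364, -0.0], 0.91), ([0.359, 0.263, -0.002], 0.81), ([0.617, 0.582, -0.003], 0.63), ([0.689, -0.082, 0.085], 0.45)]
side dop_a [([0.42, 0.408, 0.002], 0.62), ([0.41, -0.082, -0.003], 0.4)]
side stone_tray [([0.635, -0.11, 0.002], 0.88)]
side paste_jar [([0.7, 0.041, 0.003], 0.44), ([0.524, 0.365, 0.082], 0.37)]
side cup [([0.755, -0.062, -0.002], 0.62)]
side spray_can [([0.735, -0.174, 0.002], 0.55)]
side spanner [([0.53, -0.504, -0.002], 0.63), ([0.7, 0.04, 0.002], 0.29)]
```

View pics/scene0.png

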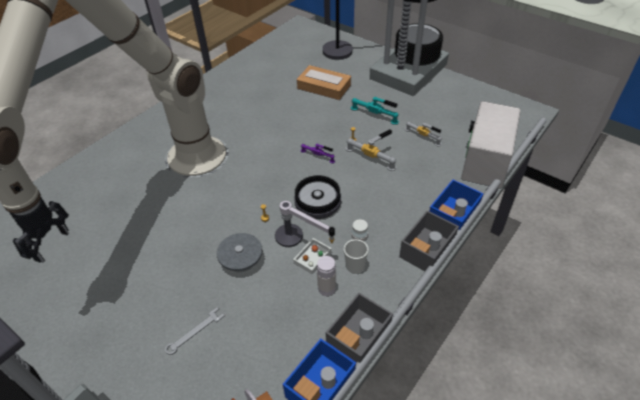

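View pics/side0.png

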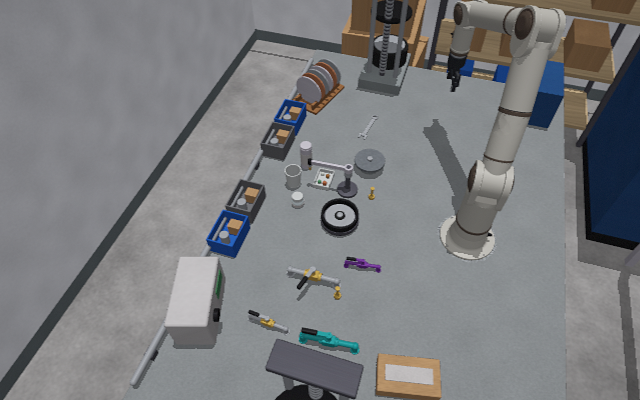

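Candidates for the valve in the scene picture are purple (318,151), turquoise (375,108), small brass (424,131) and larger brass with a black lever (372,150). I choose the larger brass one at about (0.524, 0.364). For the lap, the choice is between the black basin at (318,195), to the left of the stand, and the open felt wheel at (240,252). I choose the basin. I'll check both in one crop.

```bash
cat > h.py <<'E'
from rig import sensors,cams
import cv2,numpy as np
def proj(c,p):
    k=cams.calibration(c);q=np.linalg.inv(k['pose'])@np.r_[p,1]
    return np.array([k['fx']*q[0]/q[2]+k['cx'],k['fy']*q[1]/q[2]+k['cy']])
def back(c,uv,z):
    k=cams.calibration(c);d=k['pose'][:3,:3]@[(uv[0]-k['cx'])/k['fx'],(uv[1]-k['cy'])/k['fy'],1];o=k['pose'][:3,3]
    return o+d*(z-o[2])/d[2]
E
python3 - <<'E'
from h import *
a=cv2.imread('pics/scene0.png');b=cv2.imread('pics/side0.png')
z=lambda i,x,y:cv2.resize(i[y:y+75,x:x+100],(400,300),interpolation=cv2.INTER_CUBIC)
cv2.imwrite('pics/c1.png',np.vstack([np.hstack([z(a,330,100),z(b,270,245)]),np.hstack([z(a,260,180),z(b,290,145)])]))
E
```

```text
(no output)
```

View pics/c1.png

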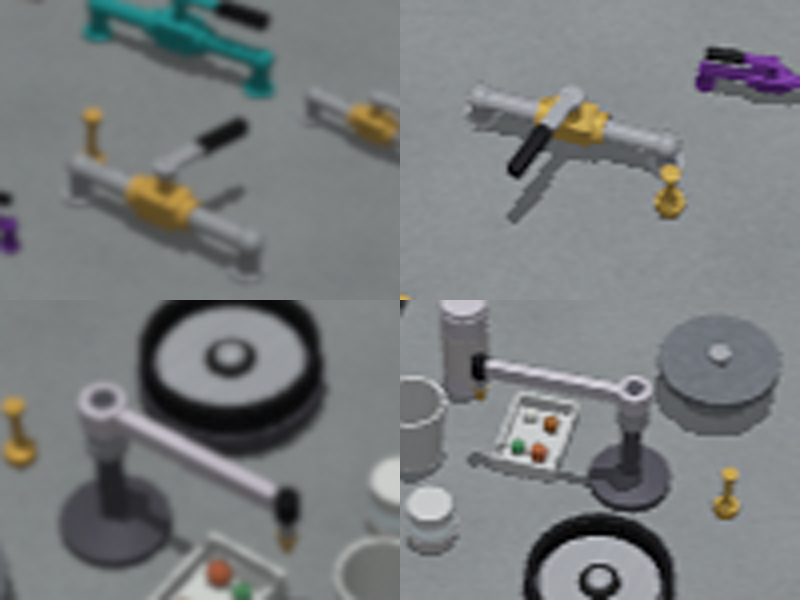

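The crop confirms the large brass valve, with its lever across the pipe and a dop beside it. It also shows the basin left of the stand and the arm pointing away over the tray. Next I compute the pipe direction and close and move the gripper.

```bash
python3 - <<'E'
from h import *
f=lambda c,u,v,z:np.round(back(c,(u,v),z),3)
A,B=f('scene',330+80/4,100+163/4,.046),f('scene',330+250/4,100+238/4,.046);print(A,B,np.arctan2(*(B-A)[1::-1]))
A,B=f('side',270+85/4-0.5,245+95/4,.046),f('side',270+262/4,245+145/4,.046);print(A,B,np.arctan2(*(A-B)[1::-1]))
E
python3 -m inch '[[0,4.73,-2.69,0,0],[0,4.73,-2.69,0,0],[0,4.73,-2.69,0,0],[0,4.73,-2.69,0,0],[0,4.73,-2.69,0,0],[0,4.73,-2.69,0,0],[0,4.73,-2.69,0,0],[0,4.73,-2.69,0,0],[0,4.73,-2.69,0,0],[0,4.73,-2.69,0,0],[0,4.73,-2.69,0,0],[0,4.73,-2.69,0,0]]'
```

```text
[0.441 0.355 0.046] [0.619 0.361 0.046] 0.033695107346016356
[0.609 0.367 0.046] [0.436 0.367 0.046] 0.0
t: 3.0
tool_pos: [0.642, -0.1349, 0.2314]
eef_rot: [0.0, 0.988, 0.156, 0.0]
wrist_force: [0.7, -0.3, 1.2]
width: 0.0001
grip_force: 0.0
```

```bash
python3 -m inch '[[0,0,0,3,0],[0,0,0,4,0],[0,0,0,3.1,0],[0,0,0,0,0]]'; python3 - <<'E'
from h import *
s=sensors.sense();p=s['tool_pos'];print(p,s['wrist_force'])
x=np.array([.951,.309]);y=np.array([.309,-.951]);c=np.array([.522,-.091])
cur=p[:2]
for t in np.radians([-14,-6,2,10,18,26,34,42,50,58,66,72,76]):
    n=c+.122*np.array([np.cos(t),np.sin(t)]);d=(n-cur)*100;print(round(np.degrees(t)),np.round([d@x,d@y],2),np.round(n,3));cur=n
E
```

```text
t: 3.5
tool_pos: [0.6386, -0.1358, 0.1275]
eef_rot: [-0.001, 0.988, 0.156, -0.003]
wrist_force: [0.1, -0.5, -0.2]
width: -0.0002
grip_force: 0.0
[ 0.63863442 -0.13584874  0.12750278] [ 0.09123782 -0.51655013 -0.24075712]
-14 [ 0.64 -1.4 ] [ 0.64  -0.121]
-6 [ 0.8 -1.5] [ 0.643 -0.104]
2 [ 0.58 -1.6 ] [ 0.644 -0.087]
10 [ 0.35 -1.66] [ 0.642 -0.07 ]
18 [ 0.12 -1.7 ] [ 0.638 -0.053]
26 [-0.12 -1.7 ] [ 0.632 -0.038]
34 [-0.35 -1.66] [ 0.623 -0.023]
42 [-0.58 -1.6 ] [ 0.613 -0.009]
50 [-0.8 -1.5] [0.6   0.002]
58 [-1.   -1.38] [0.587 0.012]
66 [-1.18 -1.22] [0.572 0.02 ]
72 [-0.99 -0.8 ] [0.56  0.025]
76 [-0.71 -0.48] [0.552 0.027]
```

```bash
python3 -m inch '[[0,0.64,-1.4,0,0],[0,0.8,-1.5,0,0],[0,0.58,-1.6,0,0],[0,0.35,-1.66,0,0]]'; python3 -m inch '[[0,0.12,-1.7,0,0],[0,-0.12,-1.7,0,0],[0,-0.35,-1.66,0,0],[0,-0.58,-1.6,0,0],[0,-0.8,-1.5,0,0],[0,-1,-1.38,0,0],[0,-1.18,-1.22,0,0],[0,0,0,0,0]]'; python3 - <<'E'
from h import *
s=sensors.sense();print(s['tool_pos'])
for c in ['scene','side']:
    im=cams.read_camera(c);cv2.imwrite(f'pics/{c}1.png',im[:,:,::-1])
    for l in ['nozzle_tip','basin_nut']: print(c,l,[(np.round(d['centre'],3).tolist(),round(d['conf'],2)) for d in cams.mark_of(l,c)][:3])
a=cv2.imread('pics/scene1.png')[130:280,200:400];b=cv2.imread('pics/side1.png')[120:270,260:460]
cv2.imwrite('pics/c2.png',cv2.resize(np.hstack([a,b]),(800,300)))
E
```

```text
t: 4.0
tool_pos: [0.6449, -0.0685, 0.1312]
eef_rot: [0.0, 0.988, 0.157, 0.001]
wrist_force: [-0.3, -0.5, 0.7]
width: -0.0001
grip_force: 0.6
t: 5.0
tool_pos: [0.5725, 0.0213, 0.1304]
eef_rot: [-0.0, 0.988, 0.157, -0.0]
wrist_force: [0.5, -0.6, 0.4]
width: -0.0001
grip_force: 0.0
[0.57250344 0.02125418 0.13038783]
scene nozzle_tip [([0.562, 0.069, 0.083], 0.95)]
scene basin_nut [([0.506, 0.075, 0.049], 0.94)]
side nozzle_tip [([0.564, 0.071, 0.09], 0.61), ([0.51, 0.078, 0.054], 0.27)]
side basin_nut [([0.509, 0.076, 0.053], 0.74), ([0.735, -0.178, 0.002], 0.46)]
```

View pics/c2.png

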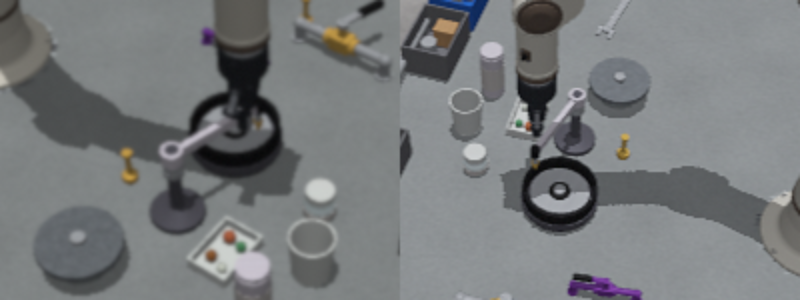

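Pictures show the nozzle over the basin's far rim, short of the nut: about 76° against a target of about 95°. I'll continue the arc.

```bash
python3 - <<'E'
from h import *
x=np.array([.951,.309]);y=np.array([.309,-.951]);c=np.array([.522,-.091])
cur=c+.122*np.array([np.cos(1.152),np.sin(1.152)])
for t in np.radians([70,74,78,81,84,86,88]):
    n=c+.122*np.array([np.cos(t),np.sin(t)]);d=(n-cur)*100;print(round(np.degrees(t)),np.round([d@x,d@y],2));cur=n
E
```

```text
70 [-0.65 -0.55]
74 [-0.69 -0.5 ]
78 [-0.72 -0.45]
81 [-0.56 -0.3 ]
84 [-0.58 -0.27]
86 [-0.39 -0.17]
88 [-0.4  -0.15]
```

```bash
python3 -m inch '[[0,-0.65,-0.55,0,0],[0,-0.69,-0.5,0,0],[0,-0.72,-0.45,0,0],[0,-0.56,-0.3,0,0],[0,0,0,0,0],[0,0,0,0,0]]'; cat > look.py <<'E'
from h import *
s=sensors.sense();print(s['tool_pos'])
for c in ['scene','side']:
    cams.read_camera(c)
    for l in ['nozzle_tip','basin_nut']: print(c,l,[(np.round(d['centre'],3).tolist(),round(d['conf'],2)) for d in cams.mark_of(l,c)][:2])
E
python3 look.py
```

```text
t: 6.05
tool_pos: [0.5435, 0.0293, 0.1304]
eef_rot: [-0.0, 0.988, 0.156, -0.0]
wrist_force: [0.6, 0.3, -0.1]
width: 0.0001
grip_force: 0.0
[0.54350812 0.02932676 0.13036578]
scene nozzle_tip []
scene basin_nut [([0.509, 0.078, 0.051], 0.76)]
side nozzle_tip [([0.525, 0.076, 0.087], 0.68)]
side basin_nut [([0.509, 0.075, 0.054], 0.67)]
```

```bash
python3 -m inch '[[0,-0.5,-0.23,0,0],[0,-0.5,-0.2,0,0],[0,0,0,0,0],[0,0,0,0,0],[0,0,0,0,0]]'; python3 look.py;python3 look.py
```

```text
t: 6.98
tool_pos: [0.5327, 0.0303, 0.1303]
eef_rot: [-0.0, 0.988, 0.156, -0.0]
wrist_force: [0.1, 0.3, -0.3]
width: 0.0
grip_force: 0.0
[0.53265681 0.03028051 0.13029883]
scene nozzle_tip [([0.512, 0.075, 0.086], 0.83)]
scene basin_nut [([0.509, 0.078, 0.049], 0.7)]
side nozzle_tip [([0.509, 0.075, 0.086], 0.52)]
side basin_nut [([0.508, 0.074, 0.053], 0.65)]
[0.53273498 0.03025981 0.1302895 ]
scene nozzle_tip [([0.554, 0.455, 0.081], 0.74), ([0.512, 0.073, 0.084], 0.55)]
scene basin_nut [([0.508, 0.077, 0.049], 0.95)]
side nozzle_tip [([0.512, 0.078, 0.087], 0.55)]
side basin_nut [([0.506, 0.077, 0.053], 0.56)]
```

Nozzle within about 4 mm. Back off in world +x, rise, and verify.

```bash
python3 -m inch '[[0,1.5,0.5,0,0],[0,1.9,0.6,0,0],[0,0,0,-5,0],[0,0,0,-5,0],[0,5,1.6,0,0],[0,5,1.6,0,0],[0,0,0,0,0]]'; python3 look.py; python3 - <<'E'
from h import *
o=[]
for c in ['scene','side']:
    im=cams.read_camera(c)[:,:,::-1];u,v=proj(c,[.51,.04,.07]).astype(int);o.append(im[v-50:v+50,u-66:u+66])
    print(c,[(np.round(d['centre'],3).tolist(),round(d['conf'],2)) for d in cams.mark_of('lever_tip',c)])
cv2.imwrite('pics/c3.png',cv2.resize(np.hstack(o),(792,300),interpolation=cv2.INTER_CUBIC))
E
```

```text
t: 8.45
tool_pos: [0.6758, 0.0302, 0.2287]
eef_rot: [-0.001, 0.988, 0.155, -0.0]
wrist_force: [0.1, -0.7, -0.4]
width: 0.0001
grip_force: 0.0
[0.67576088 0.03019568 0.22869474]
scene nozzle_tip [([0.508, 0.075, 0.088], 0.61), ([0.526, 0.366, 0.002], 0.6)]
scene basin_nut [([0.51, 0.077, 0.051], 0.9)]
side nozzle_tip [([0.511, 0.076, 0.087], 0.72), ([0.55, 0.454, 0.08], 0.62)]
side basin_nut [([0.51, 0.076, 0.053], 0.96)]
scene [([0.637, -0.115, -0.001], 0.73), ([0.554, 0.461, 0.08], 0.7), ([0.426, 0.272, 0.057], 0.51), ([0.687, 0.58, 0.063], 0.44), ([0.488, 0.594, 0.079], 0.4)]
side [([0.549, 0.455, 0.082], 0.69), ([0.688, 0.582, 0.06], 0.61), ([0.43, 0.268, 0.051], 0.49), ([0.487, 0.592, 0.08], 0.44)]
```

View pics/c3.png

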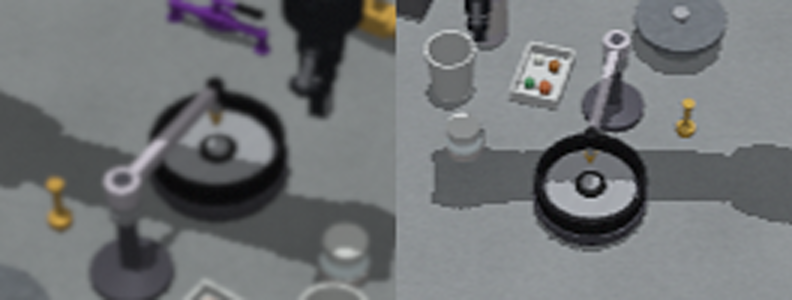

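The pictures confirm the nozzle hangs over the nut. Next, the valve.

```bash
python3 -m inch '[[0,-0.42,-4.45,0,0],[0,-0.42,-4.45,0,0],[0,-0.42,-4.45,0,0],[0,-0.42,-4.45,0,0],[0,-0.42,-4.45,0,0],[0,-0.42,-4.45,0,0],[0,-0.42,-4.45,0,0],[0,-0.42,-4.45,0,0],[0,-0.42,-4.45,0,0],[0,-0.42,-4.45,0,0],[0,0,0,0,0]]'; python3 - <<'E'
from h import *
print(sensors.sense()['tool_pos'])
o=[]
for c in ['scene','side']:
    im=cams.read_camera(c)[:,:,::-1];u,v=proj(c,[.53,.4,.07]).astype(int);o.append(im[v-50:v+50,u-66:u+66])
cv2.imwrite('pics/c4.png',cv2.resize(np.hstack(o),(792,300),interpolation=cv2.INTER_CUBIC))
x=np.array([.951,.309]);y=np.array([.309,-.951]);c=np.array([.524,.364]);cur=sensors.sense()['tool_pos'][:2]
for t in np.radians([98,88,78,68,58,48,38,30,24,20,17,14]):
    n=c+.074*np.array([np.cos(t),np.sin(t)]);d=(n-cur)*100;print(round(np.degrees(t)),np.round([d@x,d@y],2));cur=n
E
```

```text
t: 10.32
tool_pos: [0.4919, 0.446, 0.231]
eef_rot: [-0.002, 0.987, 0.16, -0.0]
wrist_force: [-0.1, 0.2, 0.7]
width: 0.0002
grip_force: 0.0
[0.49193613 0.4459619  0.23098615]
98 [1.58 0.92]
88 [1.25 0.33]
78 [1.17 0.55]
68 [1.06 0.74]
58 [0.91 0.91]
48 [0.74 1.06]
38 [0.55 1.17]
30 [0.28 0.99]
24 [0.12 0.76]
20 [0.04 0.52]
17 [0.   0.39]
14 [-0.02  0.39]
```

View pics/c4.png

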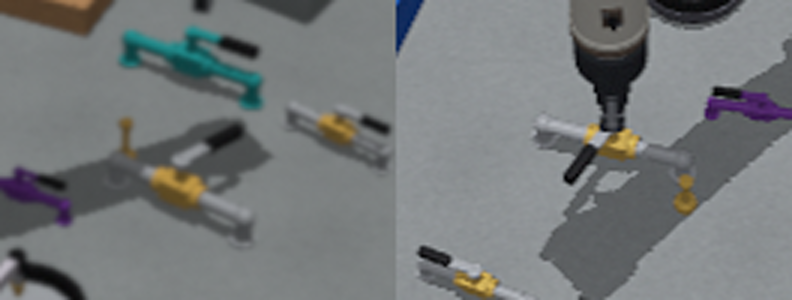

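The valve is clear below and the lever is unchanged. I'll descend beside it and push.

```bash
python3 -m inch '[[0,0,0,5,0],[0,0,0,5,0],[0,0,0,5.3,0],[0,0,0,0,0]]' && python3 -m inch '[[0,1.58,0.92,0,0],[0,1.25,0.33,0,0],[0,1.17,0.55,0,0],[0,1.06,0.74,0,0],[0,0.91,0.91,0,0],[0,0.74,1.06,0,0],[0,0,0,0,0]]'; python3 - <<'E'
from h import *
for c in ['scene','side']:
    cams.read_camera(c)
    print(c,[(np.round(d['centre'],3).tolist(),round(d['conf'],2)) for d in cams.mark_of('lever_tip',c)])
E
```

```text
t: 10.92
tool_pos: [0.495, 0.4358, 0.0727]
eef_rot: [0.003, 0.988, 0.155, -0.004]
wrist_force: [0.3, 0.2, 0.4]
width: -0.0002
grip_force: 0.0
t: 11.8
tool_pos: [0.576, 0.417, 0.0771]
eef_rot: [0.001, 0.988, 0.155, 0.001]
wrist_force: [0.0, 0.6, -0.3]
width: 0.0001
grip_force: 0.0
scene [([0.611, 0.414, 0.084], 0.68), ([0.429, 0.27, 0.058], 0.52), ([0.689, 0.578, 0.064], 0.4)]
side [([0.489, 0.596, 0.084], 0.66), ([0.427, 0.269, 0.054], 0.55), ([0.688, 0.58, 0.058], 0.42), ([0.609, 0.412, 0.081], 0.41)]
```

```bash
python3 -m inch '[[0,0.55,1.17,0,0],[0,0.28,0.99,0,0],[0,0.12,0.76,0,0],[0,0.04,0.52,0,0],[0,0,0.39,0,0],[0,0,0,0,0]]'; cat > lt.py <<'E'
from h import *
s=sensors.sense();print(s['tool_pos'],s['wrist_force'])
for c in ['scene','side']:
    cams.read_camera(c)
    for l in ['lever_tip','valve_pivot']:print(c,l,[(np.round(d['centre'],3).tolist(),round(d['conf'],2)) for d in cams.mark_of(l,c) if np.hypot(*(d['centre'][:2]-np.array([.56,.37])))<.1])
E
python3 lt.py
```

```text
t: 12.75
tool_pos: [0.5943, 0.3881, 0.0777]
eef_rot: [-0.002, 0.988, 0.157, 0.0]
wrist_force: [-1.5, 7.1, -0.9]
width: 0.0002
grip_force: 2.7
[0.59428482 0.3881146  0.07770473] [-1.48679455  7.14252872 -0.85415121]
scene lever_tip [([0.623, 0.372, 0.083], 0.68)]
scene valve_pivot [([0.528, 0.364, 0.076], 0.89)]
side lever_tip [([0.617, 0.369, 0.081], 0.59)]
side valve_pivot [([0.526, 0.364, 0.082], 0.61)]
```

```bash
python3 -m inch '[[0,-0.05,0.2,0,0],[0,-0.05,0.15,0,0],[0,0,0,0,0],[0,0,0,0,0]]'; python3 lt.py
```

```text
t: 13.55
tool_pos: [0.5943, 0.3875, 0.0784]
eef_rot: [-0.004, 0.987, 0.158, 0.001]
wrist_force: [-0.9, 11.0, -2.3]
width: -0.0002
grip_force: 4.7
[0.59425439 0.38749598 0.07835055] [-0.85427312 10.95731822 -2.25845564]
scene lever_tip [([0.62, 0.371, 0.083], 0.57)]
scene valve_pivot [([0.527, 0.363, 0.076], 0.91)]
side lever_tip [([0.618, 0.366, 0.082], 0.66)]
side valve_pivot [([0.526, 0.365, 0.079], 0.71)]
```

Against the stop: the force rose to 11 N with almost no motion. Back off in +y (tool −y) and rise, then a final check.

```bash
python3 -m inch '[[0,0.4,-1.2,0,0],[0,0.6,-2,0,0],[0,0,0,-5,0],[0,0,0,-6,0],[0,0,0,-4,0],[0,0,-6,0,0],[0,0,-6,0,0],[0,0,0,0,0],[0,0,0,0,0]]'; python3 lt.py; python3 look.py;  python3 - <<'E'
from h import *
o=[]
for c in ['scene','side']:
    im=cams.read_camera(c)[:,:,::-1];u,v=proj(c,[.53,.2,.07]).astype(int);o.append(im[v-75:v+75,u-100:u+100])
cv2.imwrite('pics/c5.png',cv2.resize(np.hstack(o),(800,300),interpolation=cv2.INTER_CUBIC))
E
```

```text
t: 14.98
tool_pos: [0.5574, 0.5301, 0.2267]
eef_rot: [0.001, 0.988, 0.157, -0.0]
wrist_force: [0.7, -0.7, 0.1]
width: 0.0003
grip_force: 0.0
[0.5573701  0.53007744 0.22672677] [ 0.72945417 -0.65121479  0.10384787]
scene lever_tip [([0.621, 0.372, 0.084], 0.41), ([0.526, 0.365, 0.001], 0.24)]
scene valve_pivot [([0.528, 0.367, 0.076], 0.94)]
side lever_tip [([0.615, 0.369, 0.081], 0.65)]
side valve_pivot []
[0.5590887  0.52805511 0.22742013]
scene nozzle_tip [([0.508, 0.075, 0.086], 0.62)]
scene basin_nut [([0.507, 0.076, 0.048], 0.67)]
side nozzle_tip [([0.511, 0.075, 0.087], 0.59)]
side basin_nut [([0.411, -0.083, -0.001], 0.69), ([0.511, 0.076, 0.052], 0.61)]
```

View pics/c5.png

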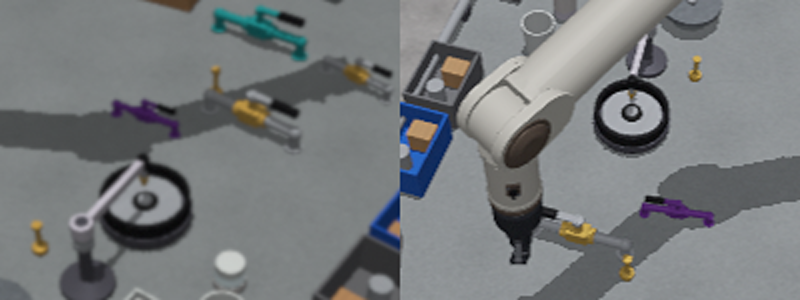

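The lever lies along the pipe, the nozzle is over the basin's nut, and the dops are still standing.

```bash
python3 -c "
from rig import job
print(job.hand_in())"
```

```text
the job is handed in; nothing more can be done
None
```

I handed the job in at about 16 s on the robot's clock. In the last camera readings the nozzle hung within about 4 mm of the basin lap's nut, the valve lever lay along its pipe against the open stop, and the robot was clear of everything; the hand-in gave no verdict.

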